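Press the lid home on a tin and ease the sprung lever back

TASK

The tin waiting on the green lever press has its lid only loosely on. Push the tin in under the ram until it rests against the V stop, and pull the press's lever down until the lid is fully home. Then let the sprung lever come back up slowly under your hand, all the way to its top stop, without letting it snap back, and leave the tin standing in the press and the things around it where they are.

Things in the scene. Friction and masses are not known exactly. Their poses are not given: they have to be found in the camera images.
- press: green hand lever press, fixed in the middle of the table. Origin on its ram's axis at table height; x points to its back (its open front, where the tin goes in, faces the robot), y to its left, z up; turned by up to 9 degrees. Base plate 16 mm thick, 120 mm wide, from 152 mm in front of the origin to 110 mm behind it; two steel guide rails on it, 68 mm apart, tops 30 mm above the table.
- press_nest (a point): point on the base plate under the ram, 16 mm above the table: the centre of the tin's bottom stands here when the tin is pushed back along the rails against the steel V stop. Axes as the press.
- press_head (a point): lower front edge of the press's head, middle: 25 mm in front of the ram axis, 175 mm above the table. Head and column (66 mm wide) rise from here to 250 mm. A gripper that pushes the tin from the front must stay clear of the head and ram: tilt it back by 15 to 45 degrees.
- ram_foot (a point): centre of the lower face of the ram's round dark steel foot, 40 mm across; 117 mm above the table when the lever is up; comes down 18.2 mm per rad of the lever.
- tin_center (a point): centre, half-way up, of the loose tin: steel with a yellow and blue band, 62 mm across, 80 mm tall without its lid, about 0.3 kg. It starts upright on the press's base plate between the guide rails, 60 to 90 mm in front of the nest, and slides along the rails when pushed.
- lid_top (a point): centre of the top of the tin's lid, a steel disc 55 mm across with a 2.5 mm flange. When home this lies 82.7 mm above the tin's bottom; at the start 4.5 to 6 mm higher. A tight press fit: about 40 N seats it, which the press gives easily.
- lid (a joint): how far the lid has been pressed into the tin, m: starts at 0 to 0.0015 (standing proud), 0.006 when fully home.
- lever (a joint): turn of the lever, rad: 0 at its top stop (arm 35 degrees above level, pointing to the front), 1.10 at its lower stop (28 degrees below level). The foot meets the lid at about 0.7, the lid is home at about 1.03, where it goes firm. A spring drives the lever up all the time: about 4 N at the grip at the top, 10 N at the bottom, and about 4 N more while the lid gives. Let go, it snaps up.
- lever_grip (a point): centre of the lever's round black cross grip, 24 mm thick, 80 mm long along the press's y, between two thin red rings; 155 mm to the left (+y) of the ram axis, 180 mm from the hinge axis; moves with the lever, 308 mm above the table at the top, 120 mm at the bottom. The flat steel lever arm is at its right end. Pinch it from above by its 24 mm, or press on it from above.
- lever_hinge (a point): point on the lever's hinge axis beside the grip's middle: 24 mm behind and 155 mm to the left of the ram axis, 205 mm above the table. The hinge axis is the press's y.
- cleaner_can: red spray can with a white nozzle, 59 mm across, 198 mm tall, in the back right corner; origin at the centre of its underside. A bystander, loose.
- sauce_bottle: clear glass bottle with a white label and a yellow cap, 56 mm across, 214 mm tall, at the back right; origin at the centre of its underside. A bystander, loose.
- solder_spool: black spool of bright wire, 60 mm across, 38 mm tall, at the front right; origin at the centre of its underside. A bystander, loose.
- mug: white mug with grey dots, 82 mm across, 91 mm tall, at the front left; origin at the centre of its underside. A bystander, loose.
- masking_tape: roll of cream masking tape lying flat, 100 mm across, 24 mm tall, on the left; origin at the centre of its underside. A bystander, loose.
- lamp_carton: long white and teal carton lying flat, 110 x 45 x 40 mm, left of the press's front; origin at the centre of its underside. A bystander, loose.

How it is judged:
On the way, in this order (a step that is already met when the one before it is completed fails the run):
1. the tin stands upright under the ram, within 6 mm of the nest (horizontal distance between tin_center and press_nest below 0.006 m and angle between tin_center's own z axis and vertical below 0.1 rad), for 0.2 s.
2. the lever is down (beyond 0.8 rad) and the press has driven the lid home (joint at least 5 mm) with the tin still under the ram (value of joint lid above 0.005 m and value of joint lever above 0.8 rad and horizontal distance between tin_center and press_nest below 0.01 m), for 0.2 s.
At the end, for the whole second after the job is handed in: The lid is home (at least 5 of its 6 mm), the lever is back at its top stop (under 0.08 rad) and let go, and the tin stands upright on the press's base within 10 mm of the nest under the ram (value of joint lid above 0.005 m and value of joint lever below 0.08 rad and horizontal distance between tin_center and press_nest below 0.01 m and angle between tin_center's own z axis and vertical below 0.1 rad and z of tin_center in the frame of press_nest below 0.05 m); the robot touches nothing.
It fails at once if the lever snaps back: it rises faster than 2 rad/s (about 0.36 m/s at the grip) while more than 0.15 rad below its top stop (velocity of joint lever below -2 rad/s and value of joint lever above 0.15 rad).
It fails at once if the lid is driven in before the tin stands under the ram (beyond 4 mm while more than 15 mm from the nest) (value of joint lid above 0.004 m and horizontal distance between tin_center and press_nest above 0.015 m).
It fails at once if the tin is tipped by more than 0.4 rad (angle between tin_center's own z axis and vertical above 0.4 rad).
It fails at once if a bystander is moved by more than 40 mm (distance of any of cleaner_can, sauce_bottle, solder_spool, mug, masking_tape, lamp_carton from where it was at the start of the episode above 0.04 m).
It also fails if it takes over 54 s, if anything falls off the work surface, if the arm or the gripper's body presses on something with over 40 N, if the wrist force passes 120 N, or if a joint passes its speed limit or range.

ROBOT

A 6-joint arm with a two-finger parallel gripper is mounted at the origin on a cart in front of the work surface, level with it; the furniture and walls round the work are solid. World frame = base frame: x ahead of the robot, y to its left, z up, the work surface at z = 0. Lengths are in m, angles in rad, forces in N, time in s.
With the tool pointing down it reaches from about 0.25 to 0.8 m from the base axis. Payload 8.5 kg.
Tool frame: the origin (TCP) lies midway between the tips of the shut fingers; the grasp point (between the pads) lies 19 mm behind it; z points along the fingers, y is the line along which they close (so a half turn about z gives the same grasp; the last joint's range is limited). The gripper opens to 85 mm and grips with 20 to 120 N. Pads are 22 mm wide; open, the fingers measure 114 mm over their backs; the gripper's body (76 mm by 85 mm) begins 54 mm behind the grasp point. The pads swing forward as they close: fully open they stand 13 mm farther back than shut.
Start: joints at [-1.132, 0.238, -0.013, 1.319, 0, 1.571], TCP at [0.223, -0.475, 0.231] pointing down, gripper open.
Joint ranges: [-2.66, 2.66], [-1.03, 1.9], [-1.14, 1.46], [-1.82, 2.27], [-1.45, 1.34], [-3.14, 3.14]. Speed limits (rad/s): [2.22, 2.22, 2.79, 3.14, 3.14, 3.14].

INTERFACE

Orientations are given as [roll, pitch, yaw] about the fixed x, y, z axes, in that order (R = Rz(yaw) Ry(pitch) Rx(roll)).
In Python, from workcell import * gives the robot as it stands.
- The arm moves only by the tool step_arm, never from a script. Its argument "rows" is a list of rows, each a list of 7 numbers: the shift along the tool's x, y, z in units of 40 mm (1.0 is 40 mm), then the turn, a rotation vector about the tool's x, y, z in units of 5 degrees (1.0 is 5 degrees), then the gripper command: -1 is shut, 1 is fully open, values between are in proportion. In form: [[tx, ty, tz, ax, ay, az, gripper], ...]. A call has 1 to 20 rows; each row shifts and turns the commanded pose from where the row before left it, along the tool's axes as they then stand; what a row does not reach is not made up. A row lasts 1/10 s, in which the tool goes at most 50 mm and 8.59 degrees, less where a joint would pass 70% of its speed; a pose out of reach is approached as far as the arm can. A call is refused whole if a number of a shift passes 1 or a number of a turn 1, either way. A call with a gripper value outside its range is refused whole. The fingers move at their own pace and stop on an object; the grip force is fixed at half the most. Time passes only in rows, so rows that do not move let the fingers close. It gives the time, the measured TCP pose, the force, the opening and the grip force at its end, in the units of the state.
- get_state(): the state, without advancing time (a new reading comes with each control period).
- snapshot(name): name is "scene" or "top"; returns (picture, depth): 400x640x3 uint8, red, green, blue; 400x640 float32, m along the optical axis (not along the pixel's ray), 0 where there is no reading.
- calibration(name): a dict with "fovy" (degrees; the focal length in pixels is half the picture's height over the tangent of half this angle, whatever the lens; pixels are square), "cx", "cy" (the principal point, pixels), "view" (4x4, takes a point from world to camera coordinates). Camera axes: x right, y down, z forward; pixel columns grow to the right and rows downward; lengths in m; the calibration is good to about 2 mm. A picture is of the moment at which its call begins. calibration takes no time and is no camera call.
- sign_off(): hands the job in; it is judged then, once.
The state is a dict: "t": time; "joint_pos": joint angles; "dq": joint speeds; "tau": joint torques, N m; "ee_pos": TCP position; "orientation": TCP orientation; "force": force on the tool from outside, world axes, zero at the start; "torque": the same for the moment, N m; "finger_gap": opening from 0.0 (shut) to 1.0 (fully open); "grasp_force": force on a finger pad.
Only numpy, scipy, OpenCV 4.12 (cv2) and the standard library are available. Lean on these libraries where they do the work, as an engineer would, in place of code of your own. Each camera call takes 0.05 s, during which the arm holds its last target. There are 200 camera calls.

## Working session

There is one attempt and no reset: what is moved stays moved. The work goes in short steps, Python scripts to look and compute and a tool call to move; the robot and the scene stay as the last step left them, time stands still between calls to the robot, and variables do not carry over. Pictures are saved under pics/ and viewed, at most 10 in all, crops included, and the job is handed in when it is done.

Besides the shell and the picture viewer there is one more tool, called as name(argument=value, ...) on one line, values as JSON. step_arm: Moves the arm, as the interface text tells. Its arguments: {"type":"object","properties":{"rows":{"type":"array"}},"required":["rows"]}

```bash
mkdir -p pics; cat > h.py <<'E'
from workcell import *
import numpy as np, cv2
def cam(n):
    c=calibration(n); f=200/np.tan(np.radians(c["fovy"])/2); return f,c["cx"],c["cy"],np.array(c["view"])
def ray(n,u,v,z):
    f,cx,cy,V=cam(n); R,t=V[:3,:3],V[:3,3]; o=-R.T@t; d=R.T@np.array([(u-cx)/f,(v-cy)/f,1]); return o+d*(z-o[2])/d[2]
def cloud(n,D):
    f,cx,cy,V=cam(n); v,u=np.mgrid[:400,:640]; P=np.stack([(u-cx)/f*D,(v-cy)/f*D,D],-1); return (P-V[:3,3])@V[:3,:3]
def proj(n,p):
    f,cx,cy,V=cam(n); q=V[:3,:3]@np.array(p)+V[:3,3]; return f*q[0]/q[2]+cx,f*q[1]/q[2]+cy
E
python3 - <<'E'
from h import *
for n in("scene","top"):
    p,d=snapshot(n); cv2.imwrite(f"pics/{n}0.png",p[:,:,::-1]); np.savez(f"{n}0.npz",p=p,d=d)
    V=cam(n)[3]; print(n,-V[:3,:3].T@V[:3,3],V[2,:3],cam(n)[:3],(d>0).mean())
print(get_state())
E
```

```text
scene [-0.34667551  0.48788941  0.79266661] [ 0.74209195 -0.41808134 -0.52393466] (np.float64(395.1168599749254), 322.8075316918163, 197.7375713357247) 0.99097265625
top [ 0.42020316 -0.00981783  1.4019786 ] [ 0.10061761 -0.00294597 -0.99492081] (np.float64(445.6913225417772), 316.1266717270779, 202.1295204576683) 0.99608984375
{'t': 0.1, 'joint_pos': array([-1.13199900e+00,  2.38737509e-01, -1.41383624e-02,  1.31919878e+00,
       -9.48567963e-06,  1.57084848e+00]), 'dq': array([ 3.02100796e-05, -1.07818427e-03,  3.25077617e-03,  1.33133668e-03,
       -2.48000521e-03,  7.54958068e-04]), 'tau': array([ 6.54415726e-04, -5.39722574e+01,  3.46996629e+01,  1.34607995e-02,
        4.93568518e-05, -1.45165262e-05]), 'ee_pos': array([ 0.22289266, -0.47494165,  0.23074544]), 'orientation': array([-3.14031433e+00,  9.55234444e-06,  4.38745182e-01]), 'force': array([0.56314017, 0.13074071, 0.12087762]), 'torque': array([ 0.00510941,  0.03392762, -0.05087747]), 'grasp_force': 0.0, 'finger_gap': 0.9976672339953643}
```

View pics/scene0.png

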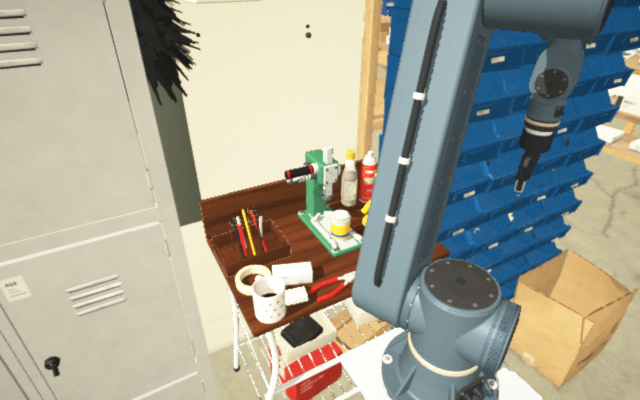

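View pics/top0.png

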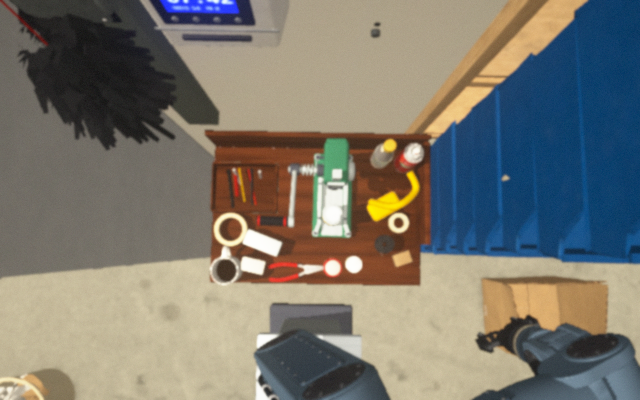

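The top view shows the press at about (333,190), with the tin lid at (332,214) and the black grip with red rings at (271,221). The bystanders stand clear on both sides. Next I'll measure the press.

```bash
python3 - <<'E'
from h import *
z=np.load("top0.npz"); p,d=z["p"],z["d"]; C=cloud("top",d)
hsv=cv2.cvtColor(p,cv2.COLOR_RGB2HSV)
g=cv2.inRange(hsv,(65,90,40),(90,255,255))>0
box=np.zeros_like(g); box[130:245,300:365]=1
m=g&box&(C[...,2]<0.03)&(C[...,2]>0.004)
P=C[m]; print("plate n",m.sum(),P.min(0),P.max(0))
r=cv2.minAreaRect(P[:,:2].astype(np.float32)*1000); print(r,cv2.boxPoints(r))
# edges per row of plate
for v in range(190,242,6):
    u=np.where(g[v]&box[v])[0]
    if len(u): print(v,u.min(),u.max(),ray("top",u.min()-.5,v,.016)[:2].round(4),ray("top",u.max()+.5,v,.016)[:2].round(4))
hd=box&(C[...,2]>0.2)&g; P=C[hd]; r=cv2.minAreaRect(P[:,:2].astype(np.float32)*1000); print("head",r,np.median(P[:,2]))
red=((cv2.inRange(hsv,(0,120,70),(8,255,255))|cv2.inRange(hsv,(172,120,70),(180,255,255)))>0); b=np.zeros_like(g); b[205:235,245:295]=1
n,l,s,c=cv2.connectedComponentsWithStats((red&b).astype(np.uint8))
for i in range(1,n): print("red",s[i],c[i],np.median(C[l==i],0), ray("top",*c[i],.308))
b=(C[...,2]>0.27)&(C[...,2]<.34); b[:205]=0;b[235:]=0;b[:,:245]=0;b[:,295:]=0
print("grip/hi",C[b].min(0),C[b].max(0),np.median(C[b],0),b.sum())
lid=np.zeros_like(g); lid[195:235,315:350]=1; lid&=(C[...,2]>.09)&(C[...,2]<.115)
P=C[lid]; print("lid",len(P),P.min(0),P.max(0),np.median(P,0), (P.min(0)+P.max(0))/2)
a=p[125:290,205:440,::-1]; cv2.imwrite("pics/topc.png",cv2.resize(a,None,fx=3.3,fy=3.3,interpolation=cv2.INTER_CUBIC))
E
```

```text
plate n 131 [ 0.48859928 -0.11959908  0.00744208] [ 0.71105644 -0.00528137  0.02377399]
((599.2801513671875, -63.189170837402344), (113.26651000976562, 222.75291442871094), 89.25995635986328) [[ 487.1815   -118.37918 ]
 [ 709.9159   -121.256226]
 [ 711.3788     -7.999161]
 [ 488.6444     -5.122116]]
190 314 316 [ 0.5984 -0.005 ] [ 0.5986 -0.0144]
196 314 350 [ 0.5795 -0.0053] [ 0.5817 -0.1212]
202 314 315 [ 0.5606 -0.0057] [ 0.5607 -0.012 ]
208 314 315 [ 0.5418 -0.0061] [ 0.5419 -0.0123]
214 314 315 [ 0.523  -0.0064] [ 0.5231 -0.0126]
220 314 315 [ 0.5043 -0.0068] [ 0.5044 -0.013 ]
head ((562.9786376953125, -53.492950439453125), (69.72612762451172, 290.35797119140625), 86.49433135986328) 0.24839055633103685
red [254 205   4   1   4] [255.5 205. ] [0.54851176 0.17601646 0.00845214] [0.52093105 0.13616503 0.308     ]
red [264 207   1   1   1] [264. 207.] [ 0.54350517  0.15032207 -0.00058544] [0.51637685 0.11508885 0.308     ]
red [255 208   1   1   1] [255. 208.] [0.53946462 0.17807834 0.00342171] [0.51349181 0.13715824 0.308     ]
red [285 209   1   1   1] [285. 209.] [ 0.53855425  0.
[... 334 characters left out ...]
2. 216.] [ 5.15499909e-01  1.24258999e-01 -4.38250269e-04] [0.49454098 0.09477103 0.308     ]
red [281 228   1   1   1] [281. 228.] [ 0.47829438  0.09500515 -0.00152908] [0.46548297 0.07188753 0.308     ]
red [267 231   1   1   1] [267. 231.] [ 0.4680732   0.13876469 -0.00180712] [0.45750857 0.10597341 0.308     ]
red [272 232   1   1   1] [272. 232.] [ 0.46526748  0.1230925  -0.00311731] [0.4552893 0.0936634 0.308    ]
grip/hi [0.46832048 0.04084953 0.28609257] [0.52449315 0.13093828 0.32518212] [0.48371313 0.07650885 0.31721853] 423
lid 340 [ 0.4884109  -0.09342323  0.09004044] [ 0.54788328 -0.0343363   0.11263477] [ 0.51733978 -0.0634925   0.10286381] [ 0.51814709 -0.06387977  0.1013376 ]
```

View pics/topc.png

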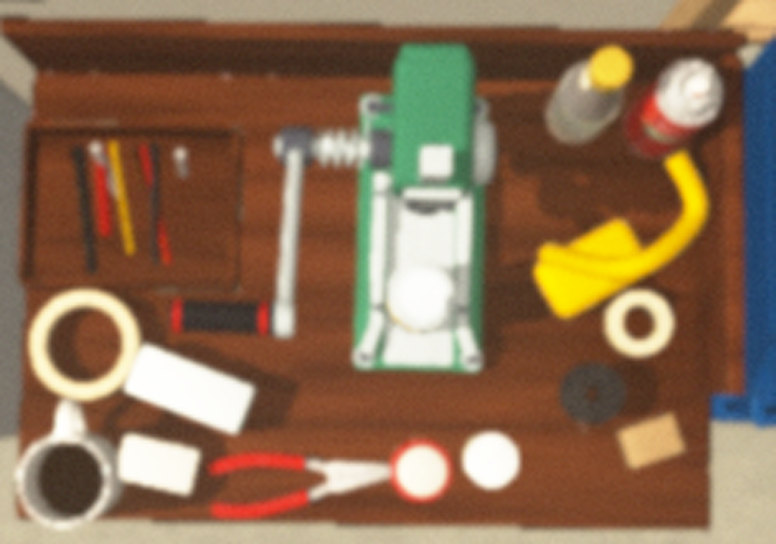

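The press origin comes out at about (0.606, -0.061) with yaw near 0°. The tin is at (0.518, -0.064), about 88 mm short of the nest, and the grip is at (0.483, 0.097, 0.308). I'll shut the gripper, tilt it and go to the tin's front.

step_arm(rows=[[0, 0, 0, 0, 0, 1, -1], [0, 0, 0, 0, 0, 1, -1], [0, 0, 0, 0, 0, 1, -1], [0, 0, 0, 0, 0, 1, -1], [0, 0, 0, 0, 0, 1, -1], [0, 0, 0, 0, 1, 0, -1], [0, 0, 0, 0, 1, 0, -1], [0, 0, 0, 0, 1, 0, -1], [0, 0, 0, 0, 1, 0, -1], [0, 0, 0, 0, 1, 0, -1], [0, 0, 0, 0, 1, 0, -1], [0, 0, 0, 0, 0, 0, -1]])

```text
t: 1.3
ee_pos: [0.2216, -0.4746, 0.2301]
orientation: [-3.138, -0.524, -0.002]
force: [-0.2, 0.3, -0.5]
finger_gap: -0.001
grasp_force: 0.0
```

step_arm(rows=[[0.3, -0.86, 0.38, 0, 0, 0, -1], [0.3, -0.86, 0.38, 0, 0, 0, -1], [0.3, -0.86, 0.38, 0, 0, 0, -1], [0.3, -0.86, 0.38, 0, 0, 0, -1], [0.3, -0.86, 0.38, 0, 0, 0, -1], [0.3, -0.86, 0.38, 0, 0, 0, -1], [0.3, -0.86, 0.38, 0, 0, 0, -1], [0.3, -0.86, 0.38, 0, 0, 0, -1], [0.3, -0.86, 0.38, 0, 0, 0, -1], [0.3, -0.86, 0.38, 0, 0, 0, -1], [0.3, -0.86, 0.38, 0, 0, 0, -1], [0.3, -0.86, 0.38, 0, 0, 0, -1], [0, 0, 0, 0, 0, 0, -1], [0, 0, 0, 0, 0, 0, -1]])

```text
t: 2.7
ee_pos: [0.4382, -0.0603, 0.1454]
orientation: [3.14, -0.523, 0.007]
force: [-0.4, 0.5, 0.2]
finger_gap: 0.001
grasp_force: 0.0
```

step_arm(rows=[[-0.3, 0.02, 0.52, 0, 0, 0, -1], [-0.3, 0.02, 0.52, 0, 0, 0, -1], [-0.3, 0.02, 0.52, 0, 0, 0, -1], [-0.3, 0.02, 0.52, 0, 0, 0, -1], [0, 0, 0, 0, 0, 0, -1], [0.217, 0, 0.125, 0, 0, 0, -1], [0.217, 0, 0.125, 0, 0, 0, -1], [0.108, 0, 0.0625, 0, 0, 0, -1], [0.108, 0, 0.0625, 0, 0, 0, -1], [0.108, 0, 0.0625, 0, 0, 0, -1], [0.108, 0, 0.0625, 0, 0, 0, -1], [0.108, 0, 0.0625, 0, 0, 0, -1], [0.108, 0, 0.0625, 0, 0, 0, -1], [0.108, 0, 0.0625, 0, 0, 0, -1], [0.108, 0, 0.0625, 0, 0, 0, -1]])

```text
t: 4.2
ee_pos: [0.4982, -0.0649, 0.0491]
orientation: [-3.141, -0.523, 0.002]
force: [-1.6, 0.1, -0.3]
finger_gap: 0.001
grasp_force: 0.7
```

```bash
python3 - <<'E'
from h import *
s=get_state(); print(s["ee_pos"],s["force"])
p,d=snapshot("top"); C=cloud("top",d)
m=np.zeros((400,640),bool); m[180:235,310:355]=1; m&=(C[...,2]>.09)&(C[...,2]<.115)
print(np.median(C[m],0),C[m].min(0),C[m].max(0))
q,_=snapshot("scene")
a=cv2.resize(p[160:260,270:390,::-1],None,fx=4,fy=4); b=cv2.resize(q[140:260,270:400,::-1],(433,400)); b=b[:,:320]
cv2.imwrite("pics/push1.png",np.hstack([a,b]))
E
```

```text
[ 0.49817323 -0.06489961  0.04914908] [-1.60780313  0.11501669 -0.29166153]
[ 0.52649637 -0.06333579  0.10253851] [ 0.46135528 -0.11286622  0.09001191] [ 0.56593638 -0.01758146  0.11480449]
```

View pics/push1.png

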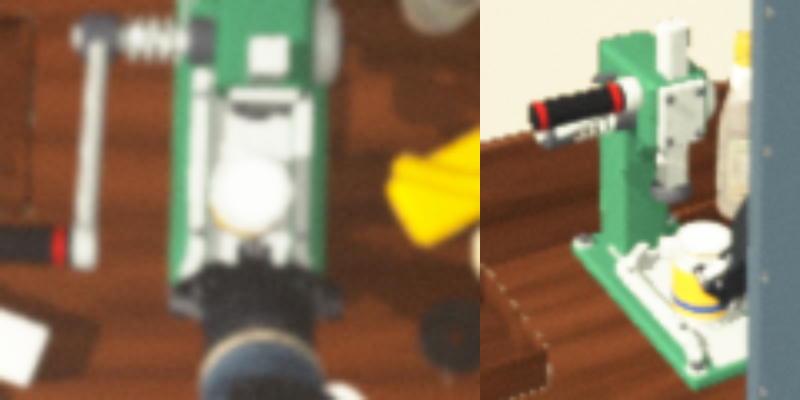

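The fingers are pushing the tin, and it stays upright and centred: the lid is at about (252,190) in the left crop. I'll continue.

step_arm(rows=[[0.108, 0, 0.0625, 0, 0, 0, -1], [0.108, 0, 0.0625, 0, 0, 0, -1], [0.108, 0, 0.0625, 0, 0, 0, -1], [0.108, 0, 0.0625, 0, 0, 0, -1], [0.108, 0, 0.0625, 0, 0, 0, -1], [0.108, 0, 0.0625, 0, 0, 0, -1], [0.108, 0, 0.0625, 0, 0, 0, -1], [0.108, 0, 0.0625, 0, 0, 0, -1], [0.108, 0, 0.0625, 0, 0, 0, -1], [0.054, 0, 0.031, 0, 0, 0, -1], [0.054, 0, 0.031, 0, 0, 0, -1]])

```text
t: 5.4
ee_pos: [0.548, -0.0648, 0.0492]
orientation: [-3.142, -0.523, 0.002]
force: [-1.1, -0.7, -0.8]
finger_gap: -0.002
grasp_force: 0.5
```

step_arm(rows=[[0.043, 0, 0.025, 0, 0, 0, -1], [0.043, 0, 0.025, 0, 0, 0, -1], [0.043, 0, 0.025, 0, 0, 0, -1]])

```text
t: 5.7
ee_pos: [0.5538, -0.0648, 0.0492]
orientation: [-3.141, -0.524, 0.002]
force: [-1.7, 0.7, -0.2]
finger_gap: 0.0
grasp_force: 0.5
```

Still sliding freely, so I'll creep forward in 2 mm steps until it firms up.

step_arm(rows=[[0.043, 0, 0.025, 0, 0, 0, -1], [0.043, 0, 0.025, 0, 0, 0, -1], [0.043, 0, 0.025, 0, 0, 0, -1]])

```text
t: 6.0
ee_pos: [0.5599, -0.0647, 0.0492]
orientation: [-3.141, -0.524, 0.002]
force: [-1.1, -0.2, 0.1]
finger_gap: 0.001
grasp_force: 0.5
```

step_arm(rows=[[0.043, 0, 0.025, 0, 0, 0, -1], [0.043, 0, 0.025, 0, 0, 0, -1]])

```text
t: 6.2
ee_pos: [0.5639, -0.0648, 0.0492]
orientation: [-3.142, -0.524, 0.002]
force: [-2.0, 0.0, 0.1]
finger_gap: -0.002
grasp_force: 0.5
```

step_arm(rows=[[0.043, 0, 0.025, 0, 0, 0, -1], [0, 0, 0, 0, 0, 0, -1]])

```text
t: 6.4
ee_pos: [0.5661, -0.0648, 0.0493]
orientation: [-3.142, -0.524, 0.002]
force: [-0.5, 0.1, -1.5]
finger_gap: 0.003
grasp_force: 0.1
```

step_arm(rows=[[0.043, 0, 0.025, 0, 0, 0, -1], [0, 0, 0, 0, 0, 0, -1]])

```text
t: 6.6
ee_pos: [0.5674, -0.0649, 0.049]
orientation: [3.141, -0.523, 0.002]
force: [-3.7, -0.7, 1.6]
finger_gap: -0.0
grasp_force: 1.5
```

```bash
python3 - <<'E'
from h import *
s=get_state(); print(s["ee_pos"],s["force"])
p,d=snapshot("top"); q,_=snapshot("scene")
a=cv2.resize(p[160:260,270:390,::-1],None,fx=4,fy=4); b=cv2.resize(q[140:260,270:366,::-1],(320,400))
cv2.imwrite("pics/push2.png",np.hstack([a,b]))
E
```

```text
[ 0.56739487 -0.064877    0.04895189] [-3.67860792 -0.72257988  1.57031013]
```

View pics/push2.png

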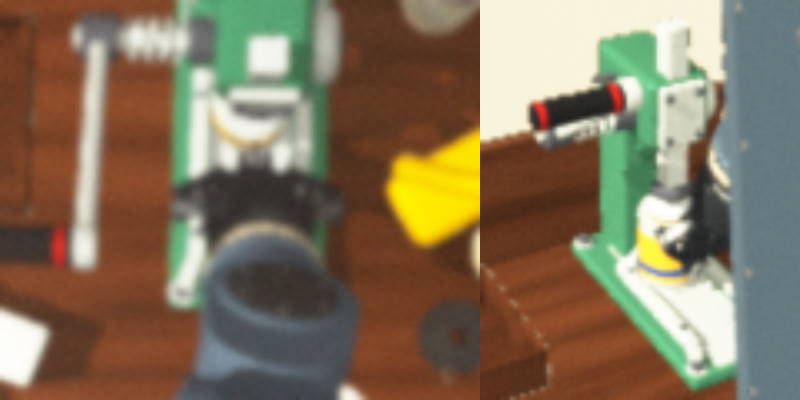

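The tin is under the foot at about (247,125) left and (668,235) right, and the force is starting to rise. I'll nudge it twice more.

step_arm(rows=[[0.043, 0, 0.025, 0, 0, 0, -1], [0, 0, 0, 0, 0, 0, -1]])

```text
t: 6.9
ee_pos: [0.568, -0.0651, 0.0483]
orientation: [3.141, -0.521, 0.002]
force: [-11.3, -2.7, 6.9]
finger_gap: 0.004
grasp_force: 5.7
```

step_arm(rows=[[0.03, 0, 0.018, 0, 0, 0, -1], [0, 0, 0, 0, 0, 0, -1]])

```text
t: 7.1
ee_pos: [0.5683, -0.0652, 0.0477]
orientation: [3.141, -0.519, 0.001]
force: [-14.7, -5.2, 8.3]
finger_gap: -0.003
grasp_force: 7.8
```

The tin is firm against the stop. Now I'll retreat, go up and move left over the grip.

step_arm(rows=[[-0.217, 0, -0.125, 0, 0, 0, -1], [-0.8, 0, -0.46, 0, 0, 0, -1], [-0.8, 0, -0.46, 0, 0, 0, -1], [-0.8, 0, -0.46, 0, 0, 0, -1], [0.5, 0, -0.86, 0, 0, 0, -1], [0.5, 0, -0.86, 0, 0, 0, -1], [0.5, 0, -0.86, 0, 0, 0, -1], [0.5, 0, -0.86, 0, 0, 0, -1], [0.5, 0, -0.86, 0, 0, 0, -1], [0.5, 0, -0.86, 0, 0, 0, -1], [0.5, 0, -0.86, 0, 0, 0, -1], [0.5, 0, -0.86, 0, 0, 0, -1], [0.5, 0, -0.86, 0, 0, 0, -1], [0.1, -0.8, 0.06, 0, 0, 0, -1], [0.1, -0.8, 0.06, 0, 0, 0, -1], [0.1, -0.8, 0.06, 0, 0, 0, -1], [0.1, -0.8, 0.06, 0, 0, 0, -1], [0.1, -0.8, 0.06, 0, 0, 0, -1], [0, 0, 0, 0, 0, 0, -1]])

```text
t: 9.0
ee_pos: [0.4753, 0.0381, 0.4068]
orientation: [-3.128, -0.523, 0.072]
force: [-0.2, -0.3, 0.6]
finger_gap: 0.002
grasp_force: 0.0
```

step_arm(rows=[[0, 0, 0, 0, -1, 0, -1], [0, 0, 0, 0, -1, 0, -1], [0, 0, 0, 0, -1, 0, -1], [0, 0, 0, 0, -1, 0, -1], [0, 0, 0, 0, -1, 0, -1], [0, 0, 0, 0, -1, 0, -1], [0, 0, 0, 0, 0, 0, -1]])

```text
t: 9.7
ee_pos: [0.4767, 0.0368, 0.4048]
orientation: [-3.131, 0.006, 0.076]
force: [-0.6, -0.8, -0.9]
finger_gap: 0.002
grasp_force: 0.0
```

```bash
python3 - <<'E'
from h import *
s=get_state(); print(s["ee_pos"],s["force"],s["joint_pos"],s["orientation"],s["t"])
q,_=snapshot("scene"); p,d=snapshot("top"); C=cloud("top",d); np.savez("t1.npz",p=p,d=d)
cv2.imwrite("pics/s3.png",cv2.resize(q[120:280,250:410,::-1],None,fx=3.5,fy=3.5))
E
```

```text
[0.47666594 0.03683367 0.40478649] [-0.58211149 -0.77037828 -0.8985343 ] [0.07005825 0.16536182 0.33277006 1.74413284 0.01100493 3.13557653] [-3.13055226  0.00586196  0.07607412] 9.7
```

View pics/s3.png

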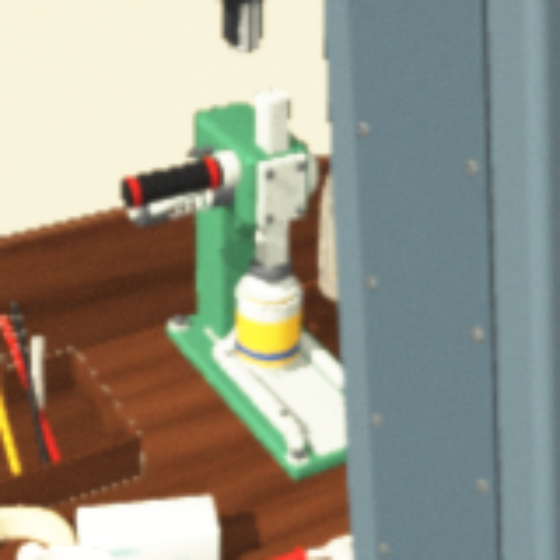

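The tin stands under the foot, near (268,320) in the crop. Joint 6 is at its limit, so I'll turn the other way, to yaw 90°, opening on the way, then align.

step_arm(rows=[[0, 0, 0, 0, 0, -1, 0.5], [0, 0, 0, 0, 0, -1, 0.5], [0, 0, 0, 0, 0, -1, 0.5], [0, 0, 0, 0, 0, -1, 0.5], [0, 0, 0, 0, 0, -1, 0.5], [0, 0, 0, 0, 0, -1, 0.5], [0, 0, 0, 0, 0, -1, 0.5], [0, 0, 0, 0, 0, -1, 0.5], [0, 0, 0, 0, 0, -1, 0.5], [0, 0, 0, 0, 0, -1, 0.5], [0, 0, 0, 0, 0, -1, 0.5], [0, 0, 0, 0, 0, -1, 0.5], [0, 0, 0, 0, 0, -1, 0.5], [0, 0, 0, 0, 0, -1, 0.5], [0, 0, 0, 0, 0, -1, 0.5], [0, 0, 0, 0, 0, -1, 0.5], [0, 0, 0, 0, 0, -1, 0.5], [0, 0, 0, 0, 0, 0, 0.5]])

```text
t: 11.6
ee_pos: [0.4738, 0.0372, 0.4081]
orientation: [3.139, -0.011, 1.562]
force: [0.2, -0.0, 0.4]
finger_gap: 0.753
grasp_force: 0.0
```

step_arm(rows=[[0.5, 0.05, 0, 0, 0, 0, 0.5], [0.5, 0.05, 0, 0, 0, 0, 0.5], [0.5, 0.05, 0, 0, 0, 0, 0.5], [0, 0, 0.5, 0, 0, 0, 0.5], [0, 0, 0.5, 0, 0, 0, 0.5], [0, 0, 0, 0, 0, 0, 0.5], [0, 0, 0, 0, 0, 0, 0.5]])

```text
t: 12.3
ee_pos: [0.4807, 0.0976, 0.3686]
orientation: [3.141, -0.011, 1.56]
force: [0.3, -0.2, 0.2]
finger_gap: 0.752
grasp_force: 0.0
```

```bash
python3 - <<'E'
from h import *
s=get_state(); print(s["ee_pos"],s["joint_pos"],s["orientation"],s["t"])
q,_=snapshot("scene")
cv2.imwrite("pics/s4.png",cv2.resize(q[90:230,250:390,::-1],None,fx=4,fy=4))
E
```

```text
[0.48073499 0.09761594 0.3685729 ] [0.19356327 0.1690336  0.24452894 1.64392778 0.01082259 1.77553378] [ 3.14147842 -0.01107715  1.55963556] 12.3
```

View pics/s4.png

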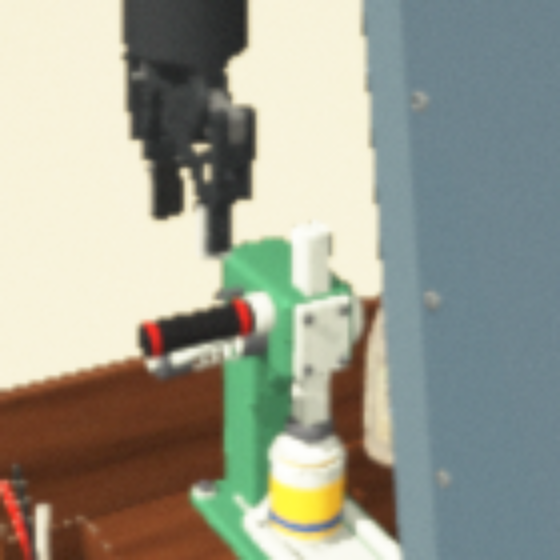

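The fingers straddle above the grip, which is near (195,330). I'll go down and close.

step_arm(rows=[[0, 0.05, 0.5, 0, 0, 0, 0.5], [0, 0, 0.5, 0, 0, 0, 0.5], [0, 0, 0.5, 0, 0, 0, 0.5], [0, 0, 0.5, 0, 0, 0, 0.5], [0, 0, 0, 0, 0, 0, 0.5], [0, 0, 0, 0, 0, 0, -1], [0, 0, 0, 0, 0, 0, -1], [0, 0, 0, 0, 0, 0, -1], [0, 0, 0, 0, 0, 0, -1], [0, 0, 0, 0, 0, 0, -1], [0, 0, 0, 0, 0, 0, -1], [0, 0, 0, 0, 0, 0, -1]])

```text
t: 13.55
ee_pos: [0.4817, 0.0988, 0.2891]
orientation: [-3.139, -0.011, 1.561]
force: [-9.9, 0.5, 8.8]
finger_gap: 0.265
grasp_force: 58.8
```

```bash
cat > path.py <<'E'
from h import *
from scipy.spatial.transform import Rotation as Ro
import sys
# lever circle relative to grip at angle th: a0=35deg; tool rotates by -k*th about y; tool axes at k=0: x=+Y, y=+X, z=-Z
def rows(ths,k,g):
    def pose(t):
        a=np.radians(35)-t; c=np.array([-.18*np.cos(a),0,.18*np.sin(a)])
        R=Ro.from_euler('y',-k*t)*Ro.from_matrix(np.array([[0,1,0],[1,0,0],[0,0,-1.]]))
        return c+R.apply([0,0,.019]),R
    for t0,t1 in zip(ths[:-1],ths[1:]):
        p0,R0=pose(t0);p1,R1=pose(t1)
        d=R0.inv().apply(p1-p0)/.04; w=(R0.inv()*R1).as_rotvec()/np.radians(5)
        print([float(x) for x in d.round(3)+0]+[float(x) for x in w.round(3)+0]+[g],end=", ")
    print()
E
python3 - <<'E'
from path import *
s=get_state(); print(s["ee_pos"],s["orientation"],s["force"],s["finger_gap"],s["grasp_force"])
rows(np.arange(0,.651,.05),.5,-1); rows(np.arange(.65,1.001,.05),.5,-1); rows(np.arange(1.0,1.061,.02),.5,-1)
E
```

```text
[0.48173069 0.09882381 0.28909775] [-3.13934175 -0.01147045  1.56144733] [-9.90780376  0.48370458  8.75937921] 0.26501197712363517 58.840407729148865
[0.0, -0.113, 0.187, -0.286, 0.0, 0.0, -1], [0.0, -0.108, 0.19, -0.286, 0.0, 0.0, -1], [0.0, -0.103, 0.193, -0.286, 0.0, 0.0, -1], [0.0, -0.098, 0.196, -0.286, 0.0, 0.0, -1], [0.0, -0.093, 0.199, -0.286, 0.0, 0.0, -1], [0.0, -0.088, 0.201, -0.286, 0.0, 0.0, -1], [0.0, -0.083, 0.204, -0.286, 0.0, 0.0, -1], [0.0, -0.078, 0.206, -0.286, 0.0, 0.0, -1], [0.0, -0.073, 0.208, -0.286, 0.0, 0.0, -1], [0.0, -0.068, 0.21, -0.286, 0.0, 0.0, -1], [0.0, -0.062, 0.212, -0.286, 0.0, 0.0, -1], [0.0, -0.057, 0.214, -0.286, 0.0, 0.0, -1], [0.0, -0.052, 0.216, -0.286, 0.0, 0.0, -1], 
[0.0, -0.046, 0.217, -0.286, 0.0, 0.0, -1], [0.0, -0.041, 0.219, -0.286, 0.0, 0.0, -1], [0.0, -0.035, 0.22, -0.286, 0.0, 0.0, -1], [0.0, -0.03, 0.221, -0.286, 0.0, 0.0, -1], [0.0, -0.024, 0.222, -0.286, 0.0, 0.0, -1], [0.0, -0.019, 0.223, -0.286, 0.0, 0.0, -1], [0.0, -0.013, 0.223, -0.286, 0.0, 0.0, -1], 
[0.0, -0.004, 0.09, -0.115, 0.0, 0.0, -1], [0.0, -0.003, 0.09, -0.115, 0.0, 0.0, -1], [0.0, -0.003, 0.09, -0.115, 0.0, 0.0, -1],
```

step_arm(rows=[[0, -0.113, 0.187, -0.286, 0, 0, -1], [0, -0.108, 0.19, -0.286, 0, 0, -1], [0, -0.103, 0.193, -0.286, 0, 0, -1], [0, -0.098, 0.196, -0.286, 0, 0, -1], [0, -0.093, 0.199, -0.286, 0, 0, -1], [0, -0.088, 0.201, -0.286, 0, 0, -1]])

```text
t: 14.15
ee_pos: [0.4616, 0.099, 0.2413]
orientation: [2.99, -0.01, 1.561]
force: [-7.9, -4.0, 10.8]
finger_gap: 0.261
grasp_force: 61.3
```

step_arm(rows=[[0, -0.083, 0.204, -0.286, 0, 0, -1], [0, -0.078, 0.206, -0.286, 0, 0, -1], [0, -0.073, 0.208, -0.286, 0, 0, -1], [0, -0.068, 0.21, -0.286, 0, 0, -1], [0, -0.062, 0.212, -0.286, 0, 0, -1], [0, -0.057, 0.214, -0.286, 0, 0, -1], [0, -0.052, 0.216, -0.286, 0, 0, -1]])

```text
t: 14.85
ee_pos: [0.4566, 0.0991, 0.1796]
orientation: [2.816, -0.009, 1.56]
force: [-7.7, -8.0, 10.9]
finger_gap: 0.263
grasp_force: 64.3
```

Following well with low forces. I'll go on to the lower end.

step_arm(rows=[[0, -0.046, 0.217, -0.286, 0, 0, -1], [0, -0.041, 0.219, -0.286, 0, 0, -1], [0, -0.035, 0.22, -0.286, 0, 0, -1], [0, -0.03, 0.221, -0.286, 0, 0, -1], [0, -0.024, 0.222, -0.286, 0, 0, -1], [0, -0.019, 0.223, -0.286, 0, 0, -1]])

```text
t: 15.45
ee_pos: [0.4694, 0.0989, 0.1276]
orientation: [2.666, -0.008, 1.559]
force: [-11.6, -11.7, 14.2]
finger_gap: 0.262
grasp_force: 67.4
```

step_arm(rows=[[0, -0.013, 0.223, -0.286, 0, 0, -1], [0, -0.004, 0.09, -0.115, 0, 0, -1], [0, 0, 0, 0, 0, 0, -1], [0, 0, 0, 0, 0, 0, -1]])

```text
t: 15.85
ee_pos: [0.4745, 0.0989, 0.1162]
orientation: [2.632, -0.007, 1.559]
force: [-9.9, -11.9, 10.8]
finger_gap: 0.26
grasp_force: 67.7
```

```bash
cat > ang.py <<'E'
from path import *
s=get_state(); R=Ro.from_euler('xyz',s["orientation"]); g=s["ee_pos"]-R.apply([0,0,.019]); H=np.array([.4817+.18*np.cos(np.radians(35)),0,.205])
d=g-H; print("grip",g.round(4),"force",s["force"].round(1),"theta",np.radians(35)-np.arctan2(d[2],-d[0]),"r",np.hypot(d[0],d[2]),s["t"])
E
python3 ang.py
```

```text
grip [0.4653 0.0988 0.1328] force [ -9.9 -11.9  10.8] theta 1.0258746273997499 r 0.17907246128611207 15.85
```

step_arm(rows=[[0, -0.003, 0.09, -0.115, 0, 0, -1], [0, 0, 0, 0, 0, 0, -1]])

```text
t: 16.05
ee_pos: [0.4762, 0.0988, 0.113]
orientation: [2.622, -0.007, 1.558]
force: [-12.4, -12.4, 13.3]
finger_gap: 0.261
grasp_force: 68.0
```

step_arm(rows=[[0, -0.003, 0.09, -0.115, 0, 0, -1], [0, 0, 0, 0, 0, 0, -1]])

```text
t: 16.25
ee_pos: [0.4779, 0.0988, 0.1096]
orientation: [2.612, -0.007, 1.558]
force: [-8.3, -12.5, 10.6]
finger_gap: 0.265
grasp_force: 68.4
```

```bash
python3 ang.py
```

```text
grip [0.4683 0.0988 0.126 ] force [ -8.3 -12.5  10.6] theta 1.0672554409342925 r 0.17920992153386403 16.25
```

step_arm(rows=[[0, -0.003, 0.09, -0.115, 0, 0, -1], [0, 0, 0, 0, 0, 0, -1]])

```text
t: 16.45
ee_pos: [0.4796, 0.0988, 0.1065]
orientation: [2.602, -0.007, 1.558]
force: [-11.7, -13.1, 14.9]
finger_gap: 0.261
grasp_force: 68.8
```

step_arm(rows=[[0, -0.003, 0.09, -0.115, 0, 0, -1], [0, 0, 0, 0, 0, 0, -1]])

```text
t: 16.65
ee_pos: [0.4814, 0.0988, 0.1036]
orientation: [2.591, -0.007, 1.558]
force: [-15.0, -12.5, 20.0]
finger_gap: 0.267
grasp_force: 69.4
```

```bash
python3 - <<'E'
import ang
from h import *
q,_=snapshot("scene")
cv2.imwrite("pics/s5.png",cv2.resize(q[110:260,250:400,::-1],None,fx=3.9,fy=3.9,interpolation=cv2.INTER_CUBIC))
E
```

```text
grip [0.4714 0.0988 0.1198] force [-15.  -12.5  20. ] theta 1.1060253569255871 r 0.179250480787012 16.65
```

View pics/s5.png

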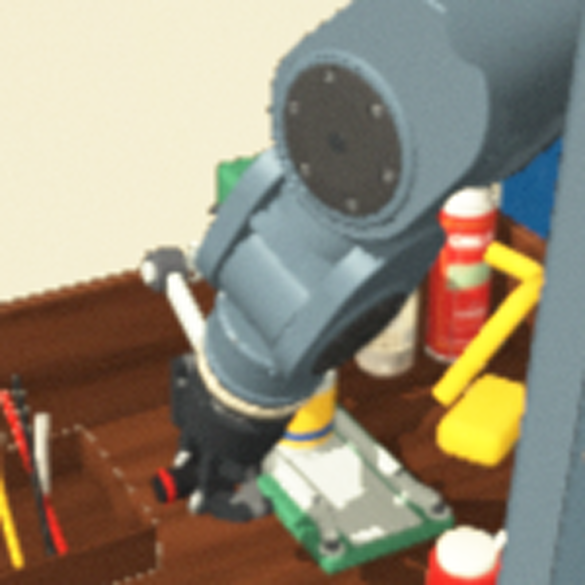

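It is firming up (20 N). The tin stands under the press, with its band at about (315,415). Two more small steps for certainty.

step_arm(rows=[[0, 0, 0.09, -0.115, 0, 0, -1], [0, 0, 0, 0, 0, 0, -1]])

```text
t: 16.9
ee_pos: [0.4832, 0.0988, 0.1005]
orientation: [2.581, -0.007, 1.558]
force: [-14.0, -12.1, 20.6]
finger_gap: 0.259
grasp_force: 70.2
```

step_arm(rows=[[0, 0, 0.09, -0.115, 0, 0, -1], [0, 0, 0, 0, 0, 0, -1], [0, 0, 0, 0, 0, 0, -1]])

```text
t: 17.2
ee_pos: [0.4847, 0.0988, 0.0983]
orientation: [2.571, -0.007, 1.558]
force: [-31.1, -13.5, 41.1]
finger_gap: 0.257
grasp_force: 72.6
```

```bash
python3 - <<'E'
import ang
from path import *
rows(np.arange(1.1,.0501,-.07),.55,-1); rows([.05,.0,-.02,-.04],.55,-1)
E
```

```text
grip [0.4744 0.0988 0.1143] force [-31.1 -13.5  41.1] theta 1.1412703170459655 r 0.17936520714014081 17.2
[0.0, 0.029, -0.312, 0.441, 0.0, 0.0, -1], [0.0, 0.039, -0.31, 0.441, 0.0, 0.0, -1], [0.0, 0.049, -0.308, 0.441, 0.0, 0.0, -1], [0.0, 0.058, -0.306, 0.441, 0.0, 0.0, -1], [0.0, 0.068, -0.303, 0.441, 0.0, 0.0, -1], [0.0, 0.077, -0.3, 0.441, 0.0, 0.0, -1], [0.0, 0.087, -0.297, 0.441, 0.0, 0.0, -1], [0.0, 0.096, -0.294, 0.441, 0.0, 0.0, -1], [0.0, 0.105, -0.29, 0.441, 0.0, 0.0, -1], [0.0, 0.114, -0.286, 0.441, 0.0, 0.0, -1], [0.0, 0.123, -0.282, 0.441, 0.0, 0.0, -1], [0.0, 0.132, -0.277, 0.441, 0.0, 0.0, -1], [0.0, 0.141, -0.272, 0.441, 0.0, 0.0, -1], [0.0, 0.149, -0.267, 0.441, 0.0, 0.0, -1], 
[0.0, 0.116, -0.184, 0.315, 0.0, 0.0, -1], [0.0, 0.047, -0.073, 0.126, 0.0, 0.0, -1], [0.0, 0.048, -0.073, 0.126, 0.0, 0.0, -1],
```

41 N and hard, so the lid is home. I'll raise the lever slowly under grip.

step_arm(rows=[[0, 0.01, -0.18, 0.23, 0, 0, -1], [0, 0.029, -0.312, 0.441, 0, 0, -1], [0, 0.039, -0.31, 0.441, 0, 0, -1], [0, 0.049, -0.308, 0.441, 0, 0, -1], [0, 0.058, -0.306, 0.441, 0, 0, -1], [0, 0.068, -0.303, 0.441, 0, 0, -1], [0, 0.077, -0.3, 0.441, 0, 0, -1]])

```text
t: 17.9
ee_pos: [0.457, 0.0994, 0.1732]
orientation: [2.833, -0.01, 1.562]
force: [-16.8, -1.6, 3.2]
finger_gap: 0.261
grasp_force: 66.7
```

step_arm(rows=[[0, 0.087, -0.297, 0.441, 0, 0, -1], [0, 0.096, -0.294, 0.441, 0, 0, -1], [0, 0.105, -0.29, 0.441, 0, 0, -1], [0, 0.114, -0.286, 0.441, 0, 0, -1], [0, 0.123, -0.282, 0.441, 0, 0, -1], [0, 0.132, -0.277, 0.441, 0, 0, -1]])

```text
t: 18.5
ee_pos: [0.4626, 0.0993, 0.2459]
orientation: [3.073, -0.012, 1.563]
force: [-38.2, 4.6, 15.8]
finger_gap: 0.264
grasp_force: 64.9
```

```bash
python3 ang.py
```

```text
grip [0.4613 0.0991 0.2649] force [-38.2   4.6  15.8] theta 0.2684123617675411 r 0.17824644477976737 18.5
```

step_arm(rows=[[0, -0.1, 0, 0, 0, 0, -1], [0, 0.07, -0.2, 0.1, 0, 0, -1], [0, 0.09, -0.19, 0.1, 0, 0, -1], [0, 0, 0, 0, 0, 0, -1]])

```text
t: 18.9
ee_pos: [0.4694, 0.0993, 0.2638]
orientation: [3.078, -0.012, 1.562]
force: [-19.7, 1.6, 12.4]
finger_gap: 0.26
grasp_force: 62.6
```

```bash
python3 ang.py
```

```text
grip [0.4682 0.0991 0.2828] force [-19.7   1.6  12.4] theta 0.160776356245022 r 0.17876583960693535 18.9
```

step_arm(rows=[[0, 0.08, -0.19, 0, 0, 0, -1], [0, 0.1, -0.19, 0, 0, 0, -1], [0, 0.1, -0.18, 0, 0, 0, -1], [0, 0, 0, 0, 0, 0, -1]])

```text
t: 19.3
ee_pos: [0.4821, 0.0991, 0.2875]
orientation: [3.072, -0.012, 1.562]
force: [-8.8, 2.0, 9.2]
finger_gap: 0.261
grasp_force: 59.7
```

```bash
python3 ang.py
```

```text
grip [0.4808 0.0989 0.3065] force [-8.8  2.   9.2] theta 0.011027319528752466 r 0.17976785160751463 19.3
```

step_arm(rows=[[0, 0.05, -0.08, 0, 0, 0, -1], [0, 0.02, -0.04, 0, 0, 0, -1], [0, 0, 0, 0, 0, 0, -1]])

```text
t: 19.6
ee_pos: [0.4833, 0.099, 0.2896]
orientation: [3.077, -0.011, 1.562]
force: [-3.8, 2.5, -8.1]
finger_gap: 0.259
grasp_force: 60.5
```

The force reversed, so the lever is at its top stop. I'll open, rise and back away.

step_arm(rows=[[0, 0, 0, 0, 0, 0, 0], [0, 0, 0, 0, 0, 0, 0.5], [0, 0, 0, 0, 0, 0, 0.5], [0, 0, 0, 0, 0, 0, 0.5], [0, 0, 0, 0, 0, 0, 0.5], [0, 0, 0, 0, 0, 0, 0.5], [0, 0, -0.4, 0, 0, 0, 0.5], [0, 0, -0.7, 0, 0, 0, 0.5], [0, 0, -0.7, 0, 0, 0, 0.5], [0, 0, -0.7, 0, 0, 0, 0.5], [0, 0, -0.7, 0, 0, 0, 0.5], [0, -0.7, -0.3, 0, 0, 0, 0.5], [0, -0.7, -0.3, 0, 0, 0, 0.5], [0, -0.7, -0.3, 0, 0, 0, 0.5], [0, 0, 0, 0, 0, 0, 0.5], [0, 0, 0, 0, 0, 0, 0.5]])

```text
t: 21.2
ee_pos: [0.3895, 0.0979, 0.449]
orientation: [3.071, -0.011, 1.562]
force: [-0.1, 0.4, 0.7]
finger_gap: 0.751
grasp_force: 0.0
```

```bash
python3 - <<'E'
from h import *
s=get_state(); print(s["ee_pos"],s["force"],s["t"])
p,d=snapshot("top"); C=cloud("top",d); q,e=snapshot("scene"); S=cloud("scene",e)
hsv=cv2.cvtColor(q,cv2.COLOR_RGB2HSV)
# tin yellow band + lid in the scene view
m=(cv2.inRange(hsv,(18,120,120),(32,255,255))>0); m[:, :300]=0; m[:,350:]=0; m[:170]=0; m[240:]=0
P=S[m]; print("band",P.min(0),P.max(0),np.median(P,0))
v,u=np.where(m); c0=int(np.median(u)); print("col",c0,[(int(r),S[r,c0].round(3).tolist()) for r in range(v.min()-22,v.min()+1,2)])
a=cv2.resize(p[130:240,240:370,::-1],(473,400)); b=cv2.resize(q[140:260,270:366,::-1],(320,400))
cv2.imwrite("pics/end.png",np.hstack([a,b]))
E
```

```text
[0.389458   0.09794148 0.44897261] [-0.07741582  0.40841142  0.6721166 ] 21.2
band [ 0.57060105 -0.08811594  0.00130426] [ 0.62707471 -0.00365934  0.08279714] [ 0.58113183 -0.04783593  0.06154017]
col 327 [(187, [0.597, -0.059, 0.162]), (189, [0.593, -0.057, 0.157]), (191, [0.593, -0.057, 0.15]), (193, [0.596, -0.058, 0.141]), (195, [0.595, -0.058, 0.134]), (197, [0.588, -0.054, 0.131]), (199, [0.589, -0.055, 0.123]), (201, [0.611, -0.068, 0.099]), (203, [0.596, -0.059, 0.102]), (205, [0.589, -0.055, 0.1]), (207, [0.584, -0.052, 0.096]), (209, [0.582, -0.051, 0.09])]
```

View pics/end.png

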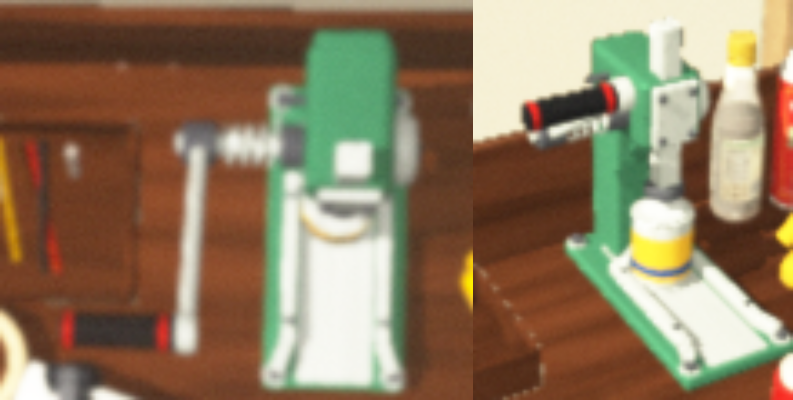

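The lever is at its top, with the grip at about (117,330) on the left. The tin stands under the foot at about (660,240) on the right, with its lid about 0.099–0.102 m above the table, which fits home. The arm is clear, so I'm handing in.

```bash
python3 -c "
from workcell import *
print(sign_off())"
```

```text
the job is handed in; nothing more can be done
None
```

I pushed the tin firmly against the V stop, pressed the lid until the lever went hard at 41 N, eased the lever back up to its top stop, and handed the job in at about 21 s. The last camera depths put the lid near its home height, which supports it being home but doesn't prove it, and the hand-in gave no verdict.

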